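# Put the bench fluids back in the bottle rail by height

### The job

Clear the repair desk by putting the four containers (amber pump bottle, black glue bottle, orange-capped jar, yellow jar) back upright in the cups of the bottle rail, one in each cup, in order of height: the tallest next to the high red end guard that keeps it from tipping off, then step by step down to the shortest at the low blue guard. They hold liquids and powder, so set each one down rather than dropping it, and knock none over.

Things in the scene. Friction and masses are not known exactly. Their poses are not given: they have to be found in the camera images.
- pump_bottle: amber-yellow oil bottle with a white pump head, the tallest of the four: 134 mm high. Straight round body 42 mm across up to 104 mm, then the narrower pump head (24 mm across). Loose, about 0.14 kg, stands upright on the desk. Origin: centre of its underside, z up.
- dropper_black: small black glue bottle with a tapering black nozzle, second tallest: 86 mm high. Round body 27 mm across up to 45 mm, above that 20 mm and tapering. Loose, about 0.03 kg, stands upright. Origin: centre of its underside, z up.
- flux_jar: plastic jar with an orange-red screw cap (fixed) and green band, third tallest: 68 mm high. Body 47 mm across up to 46 mm, cap 52 mm across from 46 to 68 mm. Loose, about 0.09 kg, stands upright. Origin: centre of its underside, z up.
- yellow_jar: small yellow jar with a yellow lid (fixed), the shortest: 39 mm high. Body 34 mm across up to 26 mm, lid 37 mm across from 26 to 39 mm. Loose, about 0.035 kg, stands upright. Origin: centre of its underside, z up.
- cup_1: one of four alike shallow round black cups fixed in a straight row on the flat aluminium rail, 72 mm from centre to centre: outside 70 mm, inside 64 mm across, rim 13 mm above its underside, inner floor 3 mm above its underside (11 mm above the desk). Origin: centre of its underside, z up; its y axis runs along the row. First cup of the row, at its left (+y) end.
- cup_2: one of four alike shallow round black cups fixed in a straight row on the flat aluminium rail, 72 mm from centre to centre: outside 70 mm, inside 64 mm across, rim 13 mm above its underside, inner floor 3 mm above its underside (11 mm above the desk). Origin: centre of its underside, z up; its y axis runs along the row. Second cup from the left.
- cup_3: one of four alike shallow round black cups fixed in a straight row on the flat aluminium rail, 72 mm from centre to centre: outside 70 mm, inside 64 mm across, rim 13 mm above its underside, inner floor 3 mm above its underside (11 mm above the desk). Origin: centre of its underside, z up; its y axis runs along the row. Third cup from the left.
- cup_4: one of four alike shallow round black cups fixed in a straight row on the flat aluminium rail, 72 mm from centre to centre: outside 70 mm, inside 64 mm across, rim 13 mm above its underside, inner floor 3 mm above its underside (11 mm above the desk). Origin: centre of its underside, z up; its y axis runs along the row. Fourth cup, at the right (-y) end of the row.
- high_guard: high red end guard of the rail: upright plate 70 mm wide across the row, 4 mm thick, 92 mm high (top 100 mm above the desk), on a foot 24 mm wide along the row with four screws; fixed 51 mm beyond the centre of the last cup, at the left or the right end of the row (it differs from start to start). Origin: centre of its underside, z up.
- low_guard: low blue end guard at the other end of the rail, same form but only 26 mm high. Fixed. Origin: centre of its underside, z up.

How it is judged:
By the outcome, as a careful person would: the job done as asked, in the order asked, and still so for the second after the job is handed in, with the robot touching nothing.
It also fails if it takes over 102 s, if anything falls off the work surface, if the arm or the gripper's body presses on something with over 40 N, if the wrist force passes 120 N, or if a joint passes its speed limit or range.

### The arm

A 6-joint arm with a two-finger parallel gripper is mounted at the origin on the work surface; the furniture and walls round the work are solid. World frame = base frame: x ahead of the robot, y to its left, z up, the work surface at z = 0. Lengths are in mm, angles in rad, forces in N, time in s.
With the tool pointing down it reaches from about 350 to 775 mm from the base axis. Payload 7.3 kg.
Tool frame: the origin (TCP) lies on the mounting face of the last link; the fingertips stand 178 mm ahead of it and the grasp point (between the pads) lies 159 mm ahead of it; z points along the fingers, y is the line along which they close (so a half turn about z gives the same grasp; the last joint's range is limited). The gripper opens to 92 mm and grips with 3 to 60 N. Pads are 19 mm wide; open, the fingers measure 130 mm over their backs; the gripper's body (75 mm by 190 mm) begins 47 mm behind the grasp point.
Start: joints at [-1.393, 0.342, 1.524, -0, 1.275, -0.146], TCP at [167.06, -497.714, 404.741] pointing down, gripper open.
Joint ranges: [-2.53, 2.53], [-0.77, 2.02], [0.04, 2.7], [-1, 4.14], [0.28, 2.66], [-3.11, 3.11]. Speed limits (rad/s): [2.57, 2.57, 3.14, 3.14, 3.14, 3.14].

### API

Orientations are given as [roll, pitch, yaw] about the fixed x, y, z axes, in that order (R = Rz(yaw) Ry(pitch) Rx(roll)).
In Python, from plant import bot, vision gives the robot as it stands. The module is installed in compiled form; this text tells all that it offers.
- The arm moves only by the shell command python3 -m crank 'ROWS'. ROWS is a JSON object with one list for each field, all of the same length, 1 to 5, a row being the entries at one place: finger_gap (the finger opening in mm), x, y, z (the shift in parts of the range, where 1.0 means 400 mm), spin (a turn about the tool's z in a scale on which 1.0 is pi rad); each row is the pose to reach, as a shift and turn from the pose commanded when the command began, along the tool's axes at that moment; what a row does not reach only later rows make up. A row lasts 1/8 s, in which the tool goes at most 62.5 mm and 0.188 rad, less where a joint would pass 70% of its speed; a pose out of reach is approached as far as the arm can. The fingers move at their own pace and stop on an object; the grip force is fixed at half the most. Time passes only in rows, so rows that do not move let the fingers close. It prints the time, the measured TCP pose, the force, the opening and the grip force at its end. Input that does not fit is refused with a message, and nothing moves.
- bot.get_obs(): the state, without advancing time (a new reading comes with each control period).
- vision.capture(name): name is "scene" or "top" or "wrist"; returns a dict with "color" (420x560x3 uint8, red, green, blue), "K" (3x3 intrinsics, pixels), "k1" (the pictures are not rectified: a ray, as slopes to the right and down, at radius r is drawn at 1 + k1 r^2 times it, then the intrinsics apply), "R" (3x3) and "t" (3): a world point X has camera coordinates R X + t. Camera axes: x right, y down, z forward; pixel columns grow to the right and rows downward; lengths in mm; the calibration is good to about 2 mm. A picture is of the moment at which its call begins. There is no depth.
- bot.close_job(): hands the job in; it is judged then, once.
The state is a dict: "time": time; "joint_positions": joint angles; "dq": joint speeds; "tau": joint torques, N m; "tool_pos": TCP position; "tcp_rot": TCP orientation; "contact_force": force on the tool from outside, world axes, zero at the start; "moment": the same for the moment, N m; "grip_width": finger opening in mm; "finger_force": force on a finger pad.
Only numpy, scipy, OpenCV 4.12 (cv2) and the standard library are available. Lean on these libraries where they do the work, as an engineer would, in place of code of your own. Each camera call takes 0.05 s, during which the arm holds its last target. There are 200 camera calls.

## Working session

There is one attempt and no reset: what is moved stays moved. The work goes in short steps, Python scripts to look and compute and a shell command to move; the robot and the scene stay as the last step left them, time stands still between calls to the robot, and variables do not carry over. Pictures are saved under pics/ and viewed, at most 16 in all, crops included, and the job is handed in when it is done.

```bash
mkdir -p pics
cat > h.py <<'E'
import numpy as np, cv2
from plant import bot, vision
def cap(n,save=None):
    c=vision.capture(n)
    if save: cv2.imwrite('pics/'+save,cv2.cvtColor(c['color'],cv2.COLOR_RGB2BGR))
    return c
def ray(c,u,v):
    K=np.array(c['K'],float);k=c['k1']
    n=cv2.undistortPoints(np.array([[[u,v]]],float),K,np.array([k,0,0,0,0.]))[0,0]
    R=np.array(c['R']);t=np.array(c['t'])
    d=R.T@np.array([n[0],n[1],1]);return -R.T@t,d/np.linalg.norm(d)
def onz(c,u,v,z):
    o,d=ray(c,u,v);return o+d*(z-o[2])/d[2]
def tri(c1,p1,c2,p2):
    o1,d1=ray(c1,*p1);o2,d2=ray(c2,*p2)
    s=np.linalg.lstsq(np.c_[d1,-d2],o2-o1,rcond=None)[0]
    a=o1+d1*s[0];b=o2+d2*s[1];return (a+b)/2,np.linalg.norm(a-b)
def proj(c,X):
    K=np.array(c['K'],float)
    return cv2.projectPoints(np.array([X],float),cv2.Rodrigues(np.array(c['R']))[0],np.array(c['t'],float),K,np.array([c['k1'],0,0,0,0.]))[0][0,0]
E
python3 - <<'E'
from h import *
np.set_printoptions(precision=2,suppress=True)
for n in("scene","top","wrist"):
    c=cap(n,n+'0.png');o,d=ray(c,280,210);print(n,o,d,c['k1'])
print(bot.get_obs())
E
```

```text
scene [ -94.   -660.95  381.13] [ 0.69  0.59 -0.42] -0.08099318807460318
top [ 387.73 -148.35  892.26] [ 0.11 -0.03 -0.99] -0.06966779315224052
wrist [ 244.32 -471.7   384.34] [-0.28 -0.08 -0.96] 0.03302168655197366
{'time': 0.15, 'joint_positions': array([-1.39,  0.34,  1.52, -0.  ,  1.28, -0.15]), 'dq': array([-0., -0., -0.,  0., -0., -0.]), 'tau': array([  0.  , -43.15, -24.44,   0.07,   0.05,  -0.  ]), 'tool_pos': array([ 167.04, -497.63,  404.22]), 'tcp_rot': array([-3.14, -0.  ,  0.32]), 'contact_force': array([ 0.54, -0.62,  0.5 ]), 'moment': array([-0.03, -0.04, -0.03]), 'finger_force': 0.0, 'grip_width': 91.7584849886361}
```

View pics/scene0.png

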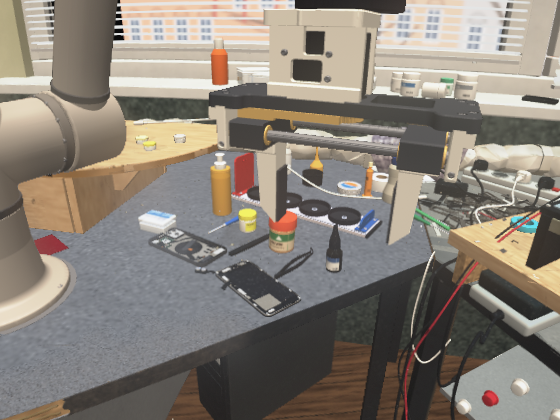

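View pics/top0.png

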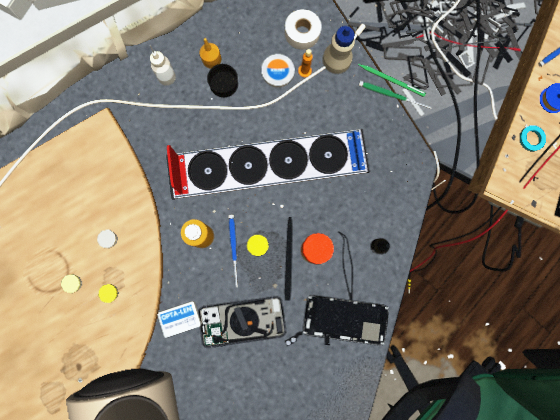

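The scene view shows pump (221,187), yellow jar (248,220), flux jar (283,232) and dropper (335,250). In the top view, the cups are at (208,170), (248,165), (288,160) and (328,154), with red on the left (+y). I'll zoom in to measure.

Run:
```python
import cv2
a=cv2.imread('pics/scene0.png')[140:310,190:400];cv2.imwrite('pics/s_c.png',cv2.resize(a,None,fx=3.5,fy=3.5,interpolation=cv2.INTER_CUBIC))
a=cv2.imread('pics/top0.png')[120:280,150:410];cv2.imwrite('pics/t_c.png',cv2.resize(a,None,fx=3,fy=3,interpolation=cv2.INTER_CUBIC))
```

```text
(no output)
```

View pics/s_c.png

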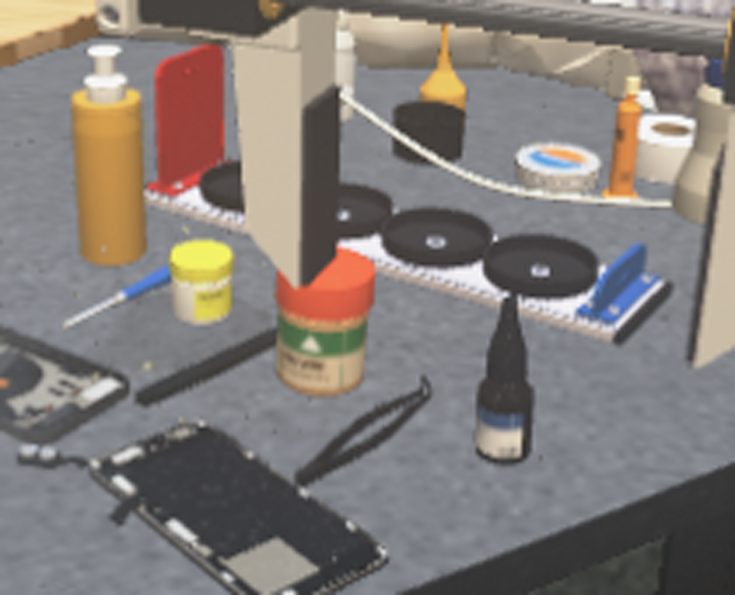

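View pics/t_c.png

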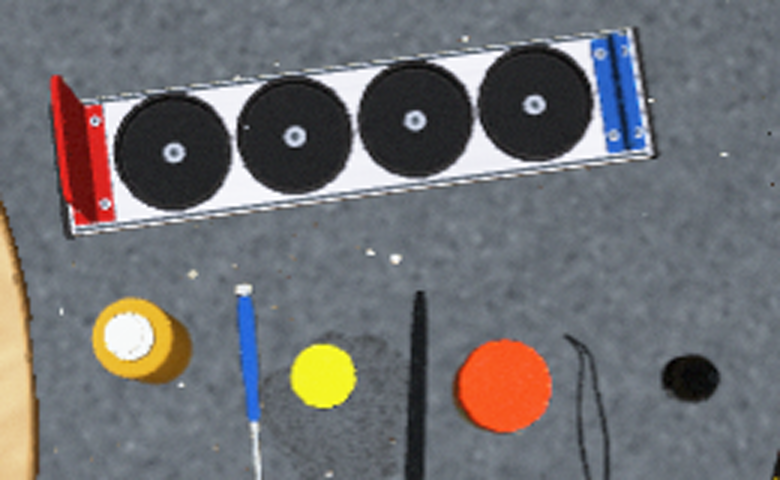

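Crop points: scene pump top (104,50), lid (202,254), dropper tip (512,294) and cup screws (344,215), (437,241), (541,270). Top view: head (129,336), lid (323,376), cap (504,386), dropper (691,378) and screws (174,152), (295,136), (415,120), (535,104).

```bash
cat > m.py <<'E'
from h import *
np.set_printoptions(precision=1,suppress=True)
s=cap('scene');t=cap('top')
S=lambda x,y:(190+(x+.5)/3.5-.5,140+(y+.5)/3.5-.5)
T=lambda x,y:(150+(x+.5)/3-.5,120+(y+.5)/3-.5)
hsv=cv2.cvtColor(t['color'],cv2.COLOR_RGB2HSV)
def blob(lo,hi,near):
    m=cv2.inRange(hsv,lo,hi);n,l,st,ce=cv2.connectedComponentsWithStats(m)
    i=min([i for i in range(1,n) if st[i,4]>60],key=lambda i:np.hypot(*(ce[i]-near)));return ce[i],st[i,4]
for nm,p,q,z in [('pumptop',(104,50),(129,336),134),('ylid',(202,254),(323,376),39),('cap',(326,266),(504,386),68),('droptip',(512,294),(695,378),86),('c2',(344,215),(295,136),11),('c3',(437,241),(415,120),11),('c4',(541,270),(535,104),11)]:
    X,e=tri(s,S(*p),t,T(*q));print(nm,X,'gap %.1f'%e,onz(t,*T(*q),z))
print('c1',onz(t,*T(174,152),11))
for nm,a in [('yl',((22,120,120),(35,255,255),(258,245))),('cap',((0,150,120),(12,255,255),(318,248))),('blk',((0,0,0),(180,255,50),(380,245)))]:
    c,n=blob(*a);print(nm,c,n,onz(t,*c,{'yl':39,'cap':68,'blk':30}[nm]))
# dropper base and pump base axis from scene (base bottom centre)
print('dropbase scene',onz(s,*S(503,449),0),'pumpbase scene',onz(s,*S(112,249),0),'ybase',onz(s,*S(202,308),0),'fluxbase',onz(s,*S(322,376),0))
E
python3 m.py
```

```text
pumptop [439.6 -37.7 134. ] gap 0.4 [439.7 -37.9 134. ]
ylid [ 422.5 -133.4   36.9] gap 1.2 [ 422.  -133.1   39. ]
cap [ 414.3 -233.    64.4] gap 1.3 [ 413.8 -232.1   68. ]
droptip [ 418.7 -338.4   81.7] gap 10.0 [ 415.5 -333.3   86. ]
c2 [ 566.3 -118.7   11. ] gap 2.9 [ 565.3 -117.7   11. ]
c3 [ 574.3 -189.4   11.7] gap 1.0 [ 574.1 -189.1   11. ]
c4 [ 583.1 -261.2   11.7] gap 0.7 [ 583. -261.   11.]
c1 [556.6 -46.1  11. ]
yl [257.4 244.9] 370 [ 422.2 -133.1   39. ]
cap [317.7 248.2] 752 [ 414.  -232.1   68. ]
blk [379.8 245.6] 223 [ 417.7 -343.5   30. ]
dropbase scene [ 418.4 -346.7    0. ] pumpbase scene [444.8 -30.1   0. ] ybase [ 425.6 -130.3    0. ] fluxbase [ 412.8 -233.9    0. ]
```

Heights and the 72 mm pitch check out (c1 to c4 is 216.5 mm), and the red guard is at cup_1. So pump→1, dropper→2, flux→3, yellow→4. I'll close across the row (yaw ≈ 1.69) and start above the dropper.

```bash
cat > go.py <<'E'
import sys
from h import *
from scipy.spatial.transform import Rotation as Ro
np.set_printoptions(precision=1,suppress=True)
def go(x,y,zg,yaw=1.69):
    o=bot.get_obs();R=Ro.from_euler('xyz',o['tcp_rot']).as_matrix()
    d=R.T@(np.array([x,y,zg+159])-o['tool_pos'])
    a=-(yaw-o['tcp_rot'][2]);print('d',d,'turn %.3f'%((a+np.pi)%(2*np.pi)-np.pi),'at',o['tool_pos'],'t',o['time'])
if __name__=='__main__': go(*map(float,sys.argv[1:]))
E
python3 go.py 418 -345 200
```

```text
d [286.5 -64.9  45.5] turn -1.366 at [ 167.  -497.7  404.4] t 0.25
```

Units first: shifts go in shares of 400 mm and turns go in shares of pi rad. So 286 mm / 400 = 0.715, 230 mm / 400 = 0.575, -0.93 rad / 3.1416 = -0.296.

```bash
python3 -m crank '{"finger_gap":[92, 92, 92, 92, 92], "x":[0.1425, 0.2875, 0.43, 0.575, 0.715], "y":[-0.0325, -0.065, -0.0975, -0.13, -0.1625], "z":[0.0225, 0.045, 0.0675, 0.09, 0.1125], "spin":[-0.0595, -0.119, -0.1783, -0.2378, -0.296]}'; python3 go.py 418 -345 200
```

```text
time: 0.88
tool_pos: [419.0, -343.9, 359.5]
tcp_rot: [3.141, 0.0, 1.26]
contact_force: [0.2, -1.3, 0.3]
grip_width: 92.0
finger_force: 0.0
d [-1.4 -0.6  0.5] turn -0.430 at [ 419.  -343.9  359.5] t 0.875
```

In the tool's units: -0.43 rad / 3.1416 = -0.1369.

```bash
python3 -m crank '{"finger_gap":[92, 92, 92, 92], "x":[0, 0, 0, 0], "y":[0, 0, 0, 0], "z":[0, 0, 0, 0], "spin":[-0.0573, -0.1146, -0.1369, -0.1369]}'
python3 - <<'E'
from go import *
c=cap('wrist','w1.png');go(418,-345,200)
print('tip/base proj',proj(c,[418,-345,86]),proj(c,[418,-345,0]))
E
```

```text
time: 1.38
tool_pos: [417.6, -345.0, 359.6]
tcp_rot: [-3.141, -0.0, 1.683]
contact_force: [0.4, -0.1, 0.0]
grip_width: 91.9
finger_force: 0.0
d [0.  0.5 0.6] turn -0.008 at [ 417.5 -345.1  359.6] t 1.425
tip/base proj [282.8 215.1] [282.7 188.1]
```

View pics/w1.png

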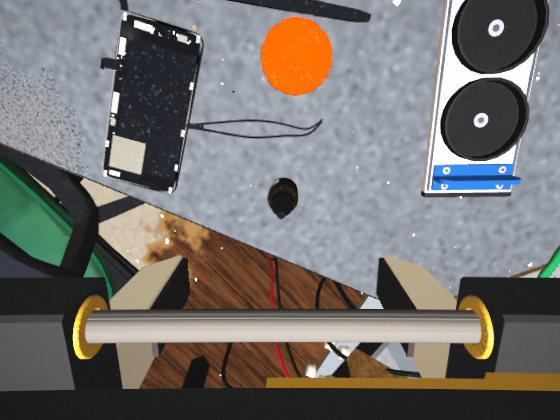

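The wrist view shows the dropper tip at (282,215) and its body at (283,195), as predicted. Descending to grasp height 44.

In the tool's units: 157 mm / 400 = 0.3925, 150 mm / 400 = 0.375.

```bash
python3 -m crank '{"finger_gap":[92, 92, 92, 92, 92], "x":[0, 0, 0, 0, 0], "y":[0, 0, 0, 0, 0], "z":[0.1375, 0.275, 0.35, 0.375, 0.3925], "spin":[0, 0, 0, 0, 0]}'; python3 -m crank '{"finger_gap":[60, 20, 20, 20, 20], "x":[0, 0, 0, 0, 0], "y":[0, 0, 0, 0, 0], "z":[0, 0, 0, 0, 0], "spin":[0, 0, 0, 0, 0]}'; python3 go.py 418 -345 44
```

```text
time: 2.05
tool_pos: [417.8, -345.5, 203.1]
tcp_rot: [3.141, 0.001, 1.683]
contact_force: [0.7, 0.7, 0.4]
grip_width: 91.9
finger_force: 0.0
time: 2.68
tool_pos: [417.5, -345.1, 202.9]
tcp_rot: [3.141, 0.0, 1.684]
contact_force: [-0.2, 0.2, -0.1]
grip_width: 46.2
finger_force: 0.0
d [ 0.1  0.5 -0.1] turn -0.006 at [ 417.5 -345.1  202.9] t 2.675
```

```bash
python3 -m crank '{"finger_gap":[10, 10, 10, 10, 10], "x":[0, 0, 0, 0, 0], "y":[0, 0, 0, 0, 0], "z":[0, 0, 0, 0, 0], "spin":[0, 0, 0, 0, 0]}'; python3 go.py 418 -345 44;  python3 go.py 418 -345 160
```

```text
time: 3.3
tool_pos: [417.5, -345.1, 202.7]
tcp_rot: [3.142, 0.0, 1.684]
contact_force: [-0.5, 0.3, -0.3]
grip_width: 24.9
finger_force: 30.0
d [ 0.1  0.5 -0.3] turn -0.006 at [ 417.5 -345.1  202.7] t 3.3
d [   0.     0.5 -116.3] turn -0.006 at [ 417.5 -345.1  202.7] t 3.3
```

In the tool's units: -120 mm / 400 = -0.3, -90 mm / 400 = -0.225.

```bash
python3 -m crank '{"finger_gap":[10, 10, 10, 10, 10], "x":[0, 0, 0, 0, 0], "y":[0, 0, 0, 0, 0], "z":[-0.025, -0.125, -0.225, -0.3, -0.3], "spin":[0, 0, 0, 0, 0]}'
python3 - <<'E'
from go import *
cap('scene','s2.png');c=cap('wrist','w2.png')
go(565.8,-118,165)
E
```

```text
time: 3.92
tool_pos: [417.9, -345.4, 325.7]
tcp_rot: [3.138, 0.005, 1.684]
contact_force: [-0.1, 0.1, -1.4]
grip_width: 25.5
finger_force: 30.0
d [208.7 173.1  -1.4] turn -0.006 at [ 417.3 -344.9  322.6] t 4.025
```

View pics/s2.png

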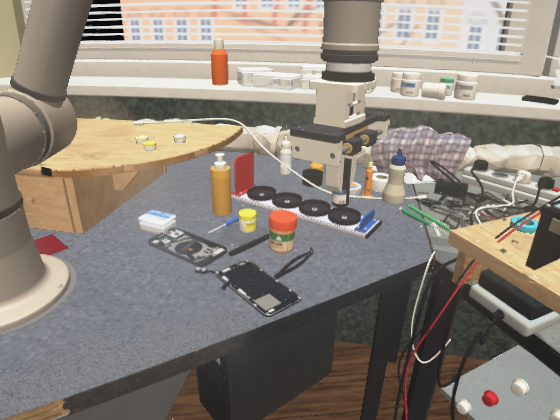

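View pics/w2.png

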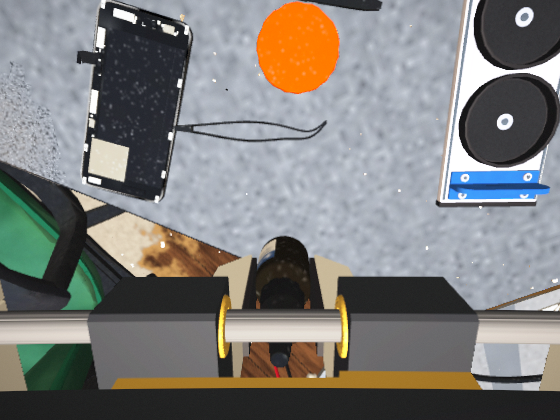

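The dropper hangs upright in the gripper (scene 345,190; wrist body 282,265). Moving over cup_2.

In the tool's units: 208.7 mm / 400 = 0.5218, 173 mm / 400 = 0.4325.

```bash
python3 -m crank '{"finger_gap":[10, 10, 10, 10, 10], "x":[0.075, 0.2, 0.325, 0.45, 0.5218], "y":[0.0625, 0.165, 0.27, 0.3725, 0.4325], "z":[0, 0, 0, 0, 0], "spin":[0, 0, 0, 0, 0]}'; python3 -m crank '{"finger_gap":[10, 10], "x":[0, 0], "y":[0, 0], "z":[0, 0], "spin":[0, 0]}'
python3 - <<'E'
from go import *
c=cap('wrist','w3.png');go(565.8,-118,56)
o=bot.get_obs()
for z in (162-44,162-44+45,162-44+86): print(proj(c,[*o['tool_pos'][:2],z]))
s=cap('scene','s3.png');t=cap('top','t3.png')
E
```

```text
time: 4.65
tool_pos: [566.6, -115.7, 321.0]
tcp_rot: [-3.139, -0.001, 1.685]
contact_force: [0.7, -0.0, -0.7]
grip_width: 25.5
finger_force: 30.0
time: 4.9
tool_pos: [565.4, -118.4, 321.4]
tcp_rot: [-3.139, -0.001, 1.684]
contact_force: [0.0, -0.7, 0.6]
grip_width: 25.3
finger_force: 30.0
d [  0.9   0.8 106.7] turn -0.007 at [ 565.3 -119.   321.7] t 4.95
[282.7 254.7]
[282.6 297. ]
[282.4 363. ]
```

View pics/w3.png

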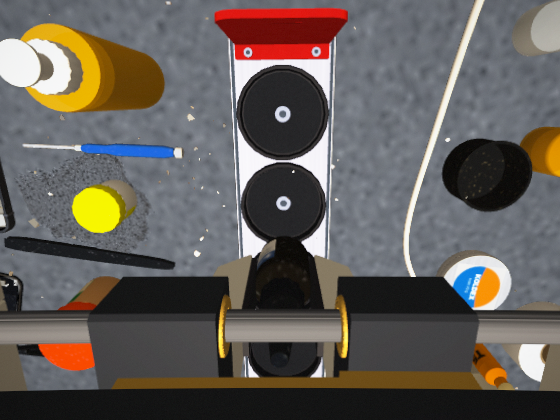

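Run:
```python
from go import *
c=cap('wrist');print(onz(c,282.5,114,11),onz(c,283.5,203,11),proj(c,[565.8,-118,11]),proj(c,[574,-189,11]))
print(onz(c,22,63,134),onz(c,99,209,39))
print(ray(c,280,210))
```

```text
[557.4 -48.9  11. ] [ 566.3 -120.7   11. ] [283.3 199.9] [283.6 276.4]
[444.2 -36.8 134. ] [ 426.3 -133.1   39. ]
(array([556.4, -38.6, 302.5]), array([ 0. , -0.3, -1. ]))
```

Cup_1 and cup_2 screws at (282,114) and (283,203) map to within 3 mm of the earlier fixes. Lowering.

In the tool's units: 105 mm / 400 = 0.2625, 102 mm / 400 = 0.255.

```bash
python3 -m crank '{"finger_gap":[10, 10, 10, 10, 10], "x":[0.0025, 0.0025, 0.0025, 0.0025, 0.0025], "y":[0.0025, 0.0025, 0.0025, 0.0025, 0.0025], "z":[0.075, 0.1625, 0.225, 0.255, 0.2625], "spin":[0, 0, 0, 0, 0]}'; python3 -m crank '{"finger_gap":[10, 10, 10, 10], "x":[0, 0, 0, 0], "y":[0, 0, 0, 0], "z":[0, 0.0025, 0.005, 0.005], "spin":[0, 0, 0, 0]}'; python3 go.py 566 -119 54.7
```

```text
time: 5.72
tool_pos: [566.6, -117.7, 217.5]
tcp_rot: [-3.141, -0.0, 1.683]
contact_force: [0.2, 1.2, -1.2]
grip_width: 25.1
finger_force: 30.0
time: 6.22
tool_pos: [566.8, -117.1, 215.9]
tcp_rot: [3.141, 0.0, 1.684]
contact_force: [-0.6, -0.1, -0.7]
grip_width: 25.4
finger_force: 30.0
d [-1.8 -1.   2.2] turn -0.006 at [ 566.8 -117.1  215.9] t 6.225
```

In the tool's units: -1.5 mm / 400 = -0.0038, -1 mm / 400 = -0.0025.

```bash
python3 -m crank '{"finger_gap":[10, 10, 10], "x":[-0.0038, -0.0038, -0.0038], "y":[-0.0025, -0.0025, -0.0025], "z":[0.0025, 0.0038, 0.0038], "spin":[0, 0, 0]}'; python3 -m crank '{"finger_gap":[10, 10], "x":[0, 0], "y":[0, 0], "z":[0.0013, 0.0013], "spin":[0, 0]}';python3 -m crank '{"finger_gap":[10, 10], "x":[0, 0], "y":[0, 0], "z":[0.0013, 0.0013], "spin":[0, 0]}'
```

```text
time: 6.6
tool_pos: [566.2, -118.6, 215.2]
tcp_rot: [3.14, 0.0, 1.684]
contact_force: [-0.9, 2.0, 6.1]
grip_width: 25.1
finger_force: 30.0
time: 6.85
tool_pos: [566.2, -118.6, 215.2]
tcp_rot: [3.14, 0.0, 1.684]
contact_force: [-2.0, 2.7, 9.9]
grip_width: 25.1
finger_force: 30.0
time: 7.1
tool_pos: [566.2, -118.6, 215.1]
tcp_rot: [3.139, 0.001, 1.684]
contact_force: [-2.8, 2.0, 13.5]
grip_width: 25.6
finger_force: 30.0
```

Contact, so releasing.

```bash
python3 -m crank '{"finger_gap":[10, 30, 60, 92, 92], "x":[0, 0, 0, 0, 0], "y":[0, 0, 0, 0, 0], "z":[-0.0025, -0.0025, -0.0025, -0.0025, -0.0025], "spin":[0, 0, 0, 0, 0]}'; python3 -m crank '{"finger_gap":[92, 92, 92, 92, 92], "x":[0, 0, 0, 0, 0], "y":[0, 0, 0, 0, 0], "z":[0, 0, 0, 0, 0], "spin":[0, 0, 0, 0, 0]}'; python3 -m crank '{"finger_gap":[92, 92, 92, 92, 92], "x":[0, 0, 0, 0, 0], "y":[0, 0, 0, 0, 0], "z":[-0.0375, -0.15, -0.3, -0.3625, -0.3625], "spin":[0, 0, 0, 0, 0]}';  python3 go.py 442 -37.5 205
```

```text
time: 7.72
tool_pos: [565.9, -118.8, 214.0]
tcp_rot: [-3.141, -0.0, 1.684]
contact_force: [0.4, -0.3, -0.8]
grip_width: 55.4
finger_force: 0.0
time: 8.35
tool_pos: [565.9, -118.7, 214.2]
tcp_rot: [3.142, 0.0, 1.684]
contact_force: [-0.4, -0.1, 0.5]
grip_width: 91.7
finger_force: 0.0
time: 8.98
tool_pos: [566.1, -118.7, 362.6]
tcp_rot: [3.136, 0.003, 1.684]
contact_force: [1.3, 0.3, -0.6]
grip_width: 92.1
finger_force: 0.0
d [  94.7 -114.2   -2.3] turn -0.006 at [ 566.1 -118.7  362.6] t 8.975
```

In the tool's units: -114 mm / 400 = -0.285, -95 mm / 400 = -0.2375.

```bash
python3 -m crank '{"finger_gap":[92, 92, 92, 92, 92], "x":[0.1, 0.1875, 0.2368, 0.2368, 0.2368], "y":[-0.125, -0.2375, -0.285, -0.285, -0.285], "z":[0, 0, 0, 0, 0], "spin":[0, 0, 0, 0, 0]}'
python3 - <<'E'
from go import *
c=cap('wrist','w4.png');s=cap('scene','s4.png');t=cap('top','t4.png');go(442,-37.5,94)
for z in (0,104,134): print(proj(c,[442,-37.5,z]))
a=cv2.imread('pics/w4.png');b=cv2.imread('pics/s4.png')[140:300,190:400]
cv2.imwrite('pics/v4.png',np.hstack([cv2.resize(a,(400,300)),cv2.resize(b,(394,300),interpolation=cv2.INTER_CUBIC)]))
E
```

```text
time: 9.6
tool_pos: [442.7, -37.9, 359.0]
tcp_rot: [3.141, 0.0, 1.684]
contact_force: [0.7, -0.2, -0.5]
grip_width: 91.8
finger_force: 0.0
d [  0.7  -0.7 105.9] turn -0.007 at [442.7 -38.1 358.9] t 9.75
[281.5 187.6]
[281.2 222.5]
[281.  238.4]
```

View pics/v4.png

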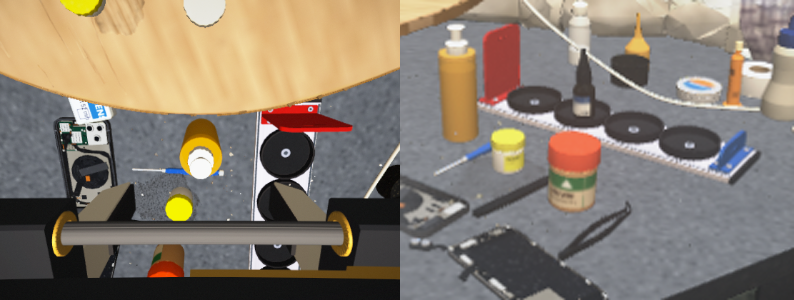

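Dropper stands in cup_2, and the pump is centred in the gripper. The wooden table (wrist edge near (280,161)) may be raised, so I'll check its edge.

Run:
```python
from go import *
c=cap('wrist');t=cap('top')
print(tri(c,(280,161),t,(160,234)))
h=cv2.cvtColor(c['color'],cv2.COLOR_RGB2HSV)
print([tuple(h[r,281]) for r in range(150,172,3)])
w=cv2.inRange(c['color'],(215,215,200),(255,255,255));w[:195]=0;w[265:]=0;w[:,:240]=0;w[:,320:]=0
m=cv2.moments(w,True);print(m['m00'],m['m10']/m['m00'],m['m01']/m['m00'],onz(c,m['m10']/m['m00'],m['m01']/m['m00'],130))
a=cv2.inRange(h,(12,120,90),(28,255,255));a[:170]=0;a[:,:240]=0;a[:,320:]=0;a[255:]=0
ys,xs=np.where(a);print(xs.min(),xs.max(),ys.min(),ys.max(), onz(c,(xs.min()+xs.max())/2,210,104))
```

```text
(array([436.3,  10.3, 138.6]), np.float64(0.5417525256282434))
[(np.uint8(20), np.uint8(91), np.uint8(240)), (np.uint8(20), np.uint8(93), np.uint8(239)), (np.uint8(20), np.uint8(95), np.uint8(238)), (np.uint8(16), np.uint8(145), np.uint8(199)), (np.uint8(105), np.uint8(24), np.uint8(130)), (np.uint8(14), np.uint8(45), np.uint8(108)), (np.uint8(19), np.uint8(248), np.uint8(111)), (np.uint8(18), np.uint8(253), np.uint8(110))]
1169.0 281.36270316509837 229.42857142857142 [441.7 -33.2 130. ]
251 310 170 245 [440.5 -28.7 104. ]
```

Wood edge is at y≈10, z≈139. That leaves the gripper body 8 mm sideways clearance, and grasping at 97 keeps it above the edge too.

In the tool's units: 103 mm / 400 = 0.2575, 95 mm / 400 = 0.2375.

```bash
python3 -m crank '{"finger_gap":[92, 92, 92, 92, 92], "x":[0.0038, 0.0038, 0.0038, 0.0038, 0.0038], "y":[-0.0025, -0.0025, -0.0025, -0.0025, -0.0025], "z":[0.1, 0.1875, 0.2375, 0.2575, 0.2575], "spin":[0, 0, 0, 0, 0]}'; python3 -m crank '{"finger_gap":[30, 30, 30, 30, 30], "x":[0, 0, 0, 0, 0], "y":[0, 0, 0, 0, 0], "z":[0, 0, 0, 0, 0], "spin":[0, 0, 0, 0, 0]}'; python3 -m crank '{"finger_gap":[30, 30, 30], "x":[0, 0, 0], "y":[0, 0, 0], "z":[0, 0, 0], "spin":[0, 0, 0]}'
```

```text
time: 10.48
tool_pos: [441.1, -36.3, 256.1]
tcp_rot: [-3.141, -0.0, 1.684]
contact_force: [-0.8, -0.7, 0.4]
grip_width: 91.6
finger_force: 0.0
time: 11.1
tool_pos: [440.8, -36.1, 256.3]
tcp_rot: [3.141, 0.0, 1.684]
contact_force: [-0.3, 0.0, 0.0]
grip_width: 46.3
finger_force: 0.0
time: 11.48
tool_pos: [440.9, -36.1, 256.2]
tcp_rot: [3.142, 0.0, 1.684]
contact_force: [-0.3, 0.5, 0.4]
grip_width: 41.3
finger_force: 30.0
```

In the tool's units: -50 mm / 400 = -0.125, -30 mm / 400 = -0.075.

```bash
python3 -m crank '{"finger_gap":[30, 30, 30, 30], "x":[0, 0, 0, 0], "y":[0, 0, 0, 0], "z":[-0.025, -0.075, -0.125, -0.125], "spin":[0, 0, 0, 0]}';  python3 go.py 557 -47.5 147.5
```

```text
time: 11.98
tool_pos: [441.1, -36.2, 307.6]
tcp_rot: [3.138, 0.001, 1.684]
contact_force: [0.3, -0.1, -2.1]
grip_width: 41.2
finger_force: 30.0
d [-24.3 113.8   1.5] turn -0.006 at [441.1 -36.2 307.6] t 11.975
```

In the tool's units: 114 mm / 400 = 0.285, 90 mm / 400 = 0.225.

```bash
python3 -m crank '{"finger_gap":[30, 30, 30, 30, 30], "x":[-0.0125, -0.03, -0.0475, -0.06, -0.06], "y":[0.0625, 0.15, 0.225, 0.285, 0.285], "z":[0, 0, 0, 0, 0], "spin":[0, 0, 0, 0, 0]}'; python3 -m crank '{"finger_gap":[30, 30], "x":[0, 0], "y":[0, 0], "z":[0, 0], "spin":[0, 0]}'
python3 - <<'E'
from go import *
go(557,-47.5,108.2)
c=cap('wrist','w5.png');s=cap('scene','s5.png');t=cap('top','t5.png')
a=cv2.imread('pics/w5.png');b=cv2.imread('pics/s5.png')[110:270,190:400]
cv2.imwrite('pics/v5.png',np.hstack([cv2.resize(a,(400,300)),cv2.resize(b,(394,300),interpolation=cv2.INTER_CUBIC)]))
E
```

```text
time: 12.6
tool_pos: [557.5, -47.2, 304.9]
tcp_rot: [-3.141, -0.0, 1.684]
contact_force: [-0.2, -0.1, -1.6]
grip_width: 41.6
finger_force: 30.0
time: 12.85
tool_pos: [556.0, -47.0, 306.0]
tcp_rot: [-3.141, -0.0, 1.684]
contact_force: [0.6, -0.3, -1.8]
grip_width: 41.6
finger_force: 30.0
d [-0.7  1.  38.8] turn -0.006 at [556. -47. 306.] t 12.85
```

View pics/v5.png

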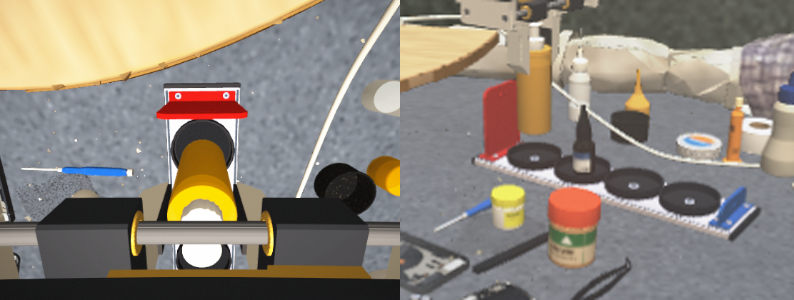

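Pump hangs upright over cup_1 (wrist axis at x≈282). Lowering.

In the tool's units: 36 mm / 400 = 0.09, 34 mm / 400 = 0.085.

```bash
python3 -m crank '{"finger_gap":[30, 30, 30, 30, 30], "x":[-0.0025, -0.0025, -0.0025, -0.0025, -0.0025], "y":[0.0025, 0.0025, 0.0025, 0.0025, 0.0025], "z":[0.0375, 0.07, 0.085, 0.09, 0.09], "spin":[0, 0, 0, 0, 0]}'; python3 -m crank '{"finger_gap":[30, 30], "x":[0, 0], "y":[0, 0], "z":[0.0025, 0.0025], "spin":[0, 0]}'; python3 -m crank '{"finger_gap":[30, 30], "x":[0, 0], "y":[0, 0], "z":[0.0025, 0.0025], "spin":[0, 0]}'
```

```text
time: 13.62
tool_pos: [558.0, -48.0, 270.2]
tcp_rot: [3.142, 0.0, 1.684]
contact_force: [0.9, -0.1, -1.4]
grip_width: 41.1
finger_force: 30.0
time: 13.88
tool_pos: [557.9, -48.0, 269.4]
tcp_rot: [3.141, 0.0, 1.684]
contact_force: [0.0, -0.0, -1.5]
grip_width: 41.4
finger_force: 30.0
time: 14.12
tool_pos: [557.9, -48.0, 268.2]
tcp_rot: [-3.142, 0.0, 1.684]
contact_force: [0.8, 0.5, -2.6]
grip_width: 41.4
finger_force: 30.0
```

In the tool's units: 1 mm / 400 = 0.0025.

```bash
python3 -m crank '{"finger_gap":[30, 30], "x":[0, 0], "y":[0, 0], "z":[0.0025, 0.0025], "spin":[0, 0]}'; python3 -m crank '{"finger_gap":[30, 30], "x":[0, 0], "y":[0, 0], "z":[0.0013, 0.0013], "spin":[0, 0]}'
```

```text
time: 14.38
tool_pos: [558.0, -48.0, 267.3]
tcp_rot: [3.141, 0.0, 1.684]
contact_force: [-0.1, -0.0, 0.0]
grip_width: 41.6
finger_force: 30.0
time: 14.62
tool_pos: [558.0, -48.0, 267.2]
tcp_rot: [3.141, 0.0, 1.684]
contact_force: [-1.5, 0.4, 4.9]
grip_width: 41.7
finger_force: 30.0
```

Contact, so releasing and lifting. Flux jar is next.

In the tool's units: -0.4 mm / 400 = -0.001.

```bash
python3 -m crank '{"finger_gap":[45, 60, 92, 92, 92], "x":[0, 0, 0, 0, 0], "y":[0, 0, 0, 0, 0], "z":[-0.001, -0.001, -0.001, -0.001, -0.001], "spin":[0, 0, 0, 0, 0]}'; python3 -m crank '{"finger_gap":[92, 92, 92, 92, 92], "x":[0, 0, 0, 0, 0], "y":[0, 0, 0, 0, 0], "z":[0, 0, -0.05, -0.15, -0.2375], "spin":[0, 0, 0, 0, 0]}';  python3 go.py 414 -232.5 200
```

```text
time: 15.25
tool_pos: [557.9, -48.0, 267.0]
tcp_rot: [-3.142, 0.0, 1.684]
contact_force: [0.4, 1.1, 0.2]
grip_width: 80.8
finger_force: 0.0
time: 15.88
tool_pos: [557.9, -48.0, 363.3]
tcp_rot: [3.141, 0.0, 1.684]
contact_force: [-0.5, -0.1, 0.4]
grip_width: 91.8
finger_force: 0.0
d [-167.1 -163.8    4.3] turn -0.006 at [557.9 -48.  363.3] t 15.875
```

In the tool's units: -167 mm / 400 = -0.4175, -164 mm / 400 = -0.41.

```bash
python3 -m crank '{"finger_gap":[92, 92, 92, 92, 92], "x":[-0.075, -0.1825, -0.29, -0.375, -0.4175], "y":[-0.075, -0.18, -0.285, -0.3675, -0.41], "z":[0, 0, 0, 0, 0], "spin":[0, 0, 0, 0, 0]}'; python3 -m crank '{"finger_gap":[92, 92], "x":[0, 0], "y":[0, 0], "z":[0, 0], "spin":[0, 0]}'
python3 - <<'E'
from go import *
go(414,-232.5,57)
c=cap('wrist','w6.png');s=cap('scene','s6.png')
h=cv2.cvtColor(c['color'],cv2.COLOR_RGB2HSV);m=cv2.inRange(h,(0,150,120),(13,255,255))
n,l,st,ce=cv2.connectedComponentsWithStats(m);i=1+st[1:,4].argmax();print(st[i],ce[i],onz(c,*ce[i],68))
t=cap('top','t6.png')
print(tri(c,ce[i],t,(317.7,248.2)))
a=cv2.imread('pics/w6.png');b=cv2.imread('pics/s6.png')[110:270,190:400]
cv2.imwrite('pics/v6.png',np.hstack([cv2.resize(a,(400,300)),cv2.resize(b,(394,300),interpolation=cv2.INTER_CUBIC)]))
E
```

```text
time: 16.5
tool_pos: [412.3, -234.0, 362.3]
tcp_rot: [3.142, 0.001, 1.682]
contact_force: [-0.5, 0.2, 0.4]
grip_width: 91.8
finger_force: 0.0
time: 16.75
tool_pos: [414.1, -232.0, 362.2]
tcp_rot: [3.141, -0.0, 1.684]
contact_force: [0.0, 0.4, -0.1]
grip_width: 91.6
finger_force: 0.0
d [ -0.5  -0.2 146.2] turn -0.006 at [ 414.1 -232.   362.2] t 16.75
[ 252  168   62   71 3208] [282.6 205.3] [ 414.3 -230.3   68. ]
(array([ 414.5, -233.2,   58.3]), np.float64(0.38007702350698985))
```

View pics/v6.png

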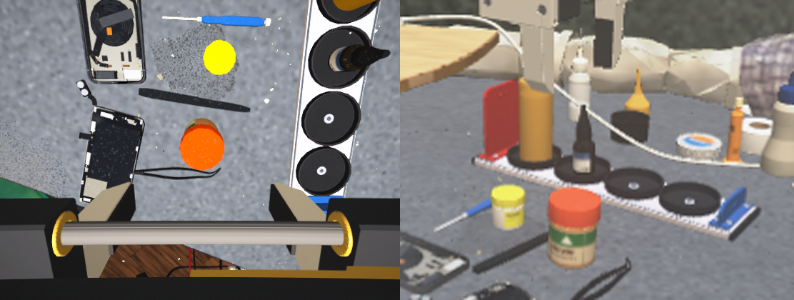

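Pump stands in cup_1. The flux cap at wrist (283,205) lies at (414,−232), centred. Descending and gripping the cap at 57.

In the tool's units: 145 mm / 400 = 0.3625, 132 mm / 400 = 0.33.

```bash
python3 -m crank '{"finger_gap":[92, 92, 92, 92, 92], "x":[0, 0, 0, 0, 0], "y":[0, 0, 0, 0, 0], "z":[0.125, 0.25, 0.33, 0.3625, 0.3625], "spin":[0, 0, 0, 0, 0]}'; python3 -m crank '{"finger_gap":[40, 40, 40, 40, 40], "x":[0, 0, 0, 0, 0], "y":[0, 0, 0, 0, 0], "z":[0, 0, 0, 0, 0], "spin":[0, 0, 0, 0, 0]}'; python3 -m crank '{"finger_gap":[40, 40], "x":[0, 0], "y":[0, 0], "z":[0, 0], "spin":[0, 0]}'
```

```text
time: 17.52
tool_pos: [414.1, -232.2, 216.9]
tcp_rot: [-3.141, -0.001, 1.685]
contact_force: [-0.4, -0.6, 1.0]
grip_width: 91.7
finger_force: 0.0
time: 18.15
tool_pos: [413.8, -232.5, 217.3]
tcp_rot: [3.141, 0.0, 1.684]
contact_force: [0.2, -0.0, 1.3]
grip_width: 50.9
finger_force: 30.0
time: 18.4
tool_pos: [413.8, -232.5, 217.3]
tcp_rot: [3.141, 0.0, 1.684]
contact_force: [-0.3, 0.5, 2.6]
grip_width: 51.2
finger_force: 30.0
```

In the tool's units: -70 mm / 400 = -0.175, -40 mm / 400 = -0.1.

```bash
python3 -m crank '{"finger_gap":[40, 40, 40, 40], "x":[0, 0, 0, 0], "y":[0, 0, 0, 0], "z":[-0.025, -0.1, -0.175, -0.175], "spin":[0, 0, 0, 0]}';  python3 go.py 574.6 -190.3 127
```

```text
time: 18.9
tool_pos: [414.2, -232.7, 289.3]
tcp_rot: [3.138, 0.003, 1.684]
contact_force: [0.4, -0.2, -0.1]
grip_width: 51.3
finger_force: 30.0
d [ 24.1 164.1   3.8] turn -0.006 at [ 414.2 -232.7  289.3] t 18.9
```

In the tool's units: 164 mm / 400 = 0.41, 125 mm / 400 = 0.3125.

```bash
python3 -m crank '{"finger_gap":[40, 40, 40, 40, 40], "x":[0.0125, 0.03, 0.045, 0.06, 0.06], "y":[0.0875, 0.2, 0.3125, 0.41, 0.41], "z":[0, 0, 0, 0, 0], "spin":[0, 0, 0, 0, 0]}'; python3 -m crank '{"finger_gap":[40, 40], "x":[0, 0], "y":[0, 0], "z":[0, 0], "spin":[0, 0]}'
python3 - <<'E'
from go import *
go(574.6,-190.3,69.3)
cap('wrist','w7.png');cap('scene','s7.png')
a=cv2.imread('pics/w7.png');b=cv2.imread('pics/s7.png')[110:270,190:400]
cv2.imwrite('pics/v7.png',np.hstack([cv2.resize(a,(400,300)),cv2.resize(b,(394,300),interpolation=cv2.INTER_CUBIC)]))
E
```

```text
time: 19.52
tool_pos: [575.5, -188.9, 285.4]
tcp_rot: [-3.141, -0.001, 1.686]
contact_force: [0.2, 0.1, -1.5]
grip_width: 51.1
finger_force: 30.0
time: 19.77
tool_pos: [573.1, -190.4, 286.8]
tcp_rot: [-3.14, -0.001, 1.683]
contact_force: [-0.6, -0.1, -0.4]
grip_width: 51.2
finger_force: 30.0
d [-0.1  1.6 58.5] turn -0.007 at [ 573.1 -190.4  286.8] t 19.775
```

View pics/v7.png

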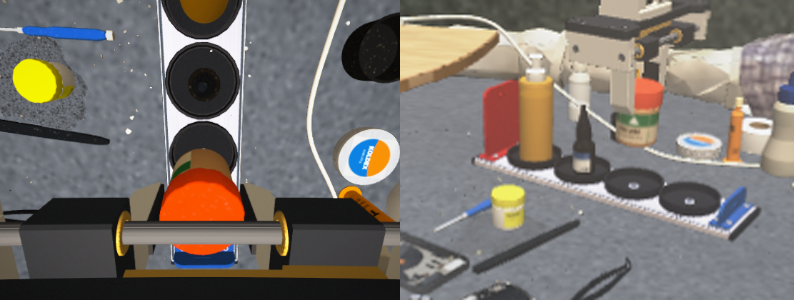

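Flux jar hangs upright above cup_3 (v7 wrist cup (205,150)). Lowering.

In the tool's units: 55 mm / 400 = 0.1375, 50 mm / 400 = 0.125.

```bash
python3 -m crank '{"finger_gap":[40, 40, 40, 40, 40], "x":[0, 0, 0, 0, 0], "y":[0.0038, 0.0038, 0.0038, 0.0038, 0.0038], "z":[0.05, 0.1, 0.125, 0.1375, 0.1375], "spin":[0, 0, 0, 0, 0]}'; python3 -m crank '{"finger_gap":[40, 40], "x":[0, 0], "y":[0, 0], "z":[0.0025, 0.0025], "spin":[0, 0]}'; python3 -m crank '{"finger_gap":[40, 40], "x":[0, 0], "y":[0, 0], "z":[0.0025, 0.0025], "spin":[0, 0]}'
```

```text
time: 20.5
tool_pos: [575.5, -190.0, 232.3]
tcp_rot: [3.141, 0.0, 1.684]
contact_force: [0.6, 0.1, -0.6]
grip_width: 50.9
finger_force: 30.0
time: 20.75
tool_pos: [575.6, -189.9, 231.6]
tcp_rot: [3.141, 0.001, 1.684]
contact_force: [-0.2, -0.3, -1.4]
grip_width: 51.1
finger_force: 30.0
time: 21.0
tool_pos: [575.5, -189.9, 230.1]
tcp_rot: [3.142, 0.0, 1.684]
contact_force: [0.7, 0.7, -0.8]
grip_width: 51.4
finger_force: 30.0
```

In the tool's units: 1 mm / 400 = 0.0025.

```bash
python3 -m crank '{"finger_gap":[40, 40], "x":[0, 0], "y":[0, 0], "z":[0.0025, 0.0025], "spin":[0, 0]}'; python3 -m crank '{"finger_gap":[40, 40], "x":[0, 0], "y":[0, 0], "z":[0.0018, 0.0018], "spin":[0, 0]}'; python3 -m crank '{"finger_gap":[40, 40], "x":[0, 0], "y":[0, 0], "z":[0.0013, 0.0013], "spin":[0, 0]}'
```

```text
time: 21.25
tool_pos: [575.5, -189.8, 229.8]
tcp_rot: [3.141, 0.0, 1.684]
contact_force: [-1.5, 1.7, 4.9]
grip_width: 51.1
finger_force: 30.0
time: 21.5
tool_pos: [575.5, -189.7, 229.7]
tcp_rot: [3.141, 0.0, 1.684]
contact_force: [-2.7, 1.7, 10.0]
grip_width: 51.4
finger_force: 30.0
time: 21.75
tool_pos: [575.5, -189.7, 229.6]
tcp_rot: [3.141, 0.0, 1.684]
contact_force: [-5.1, 3.4, 12.1]
grip_width: 51.2
finger_force: 30.0
```

In the tool's units: -1.3 mm / 400 = -0.0033.

```bash
python3 -m crank '{"finger_gap":[45, 55, 92, 92, 92], "x":[0, 0, 0, 0, 0], "y":[0, 0, 0, 0, 0], "z":[-0.0033, -0.0033, -0.0033, -0.0033, -0.0033], "spin":[0, 0, 0, 0, 0]}'; python3 -m crank '{"finger_gap":[92, 92, 92, 92, 92], "x":[0, 0, 0, 0, 0], "y":[0, 0, 0, 0, 0], "z":[0, -0.05, -0.175, -0.325, -0.325], "spin":[0, 0, 0, 0, 0]}';  python3 go.py 423.5 -133 200
```

```text
time: 22.38
tool_pos: [575.5, -189.9, 229.0]
tcp_rot: [-3.141, -0.0, 1.684]
contact_force: [-0.3, 0.0, 0.0]
grip_width: 80.2
finger_force: 0.0
time: 23.0
tool_pos: [576.3, -190.2, 364.8]
tcp_rot: [3.132, 0.006, 1.684]
contact_force: [0.4, -0.3, -0.1]
grip_width: 91.9
finger_force: 0.0
d [  74.1 -145.4    4.1] turn -0.006 at [ 576.3 -190.2  364.8] t 23.0
```

In the tool's units: -145 mm / 400 = -0.3625, -120 mm / 400 = -0.3.

```bash
python3 -m crank '{"finger_gap":[92, 92, 92, 92, 92], "x":[0.045, 0.1, 0.15, 0.185, 0.185], "y":[-0.0875, -0.2, -0.3, -0.3625, -0.3625], "z":[0, 0, 0, 0, 0], "spin":[0, 0, 0, 0, 0]}'; python3 -m crank '{"finger_gap":[92, 92], "x":[0, 0], "y":[0, 0], "z":[0, 0], "spin":[0, 0]}'
python3 - <<'E'
from go import *
go(423.5,-133,33)
c=cap('wrist','w8.png');s=cap('scene','s8.png')
h=cv2.cvtColor(c['color'],cv2.COLOR_RGB2HSV);m=cv2.inRange(h,(25,150,150),(33,255,255));m[:120]=0
n,l,st,ce=cv2.connectedComponentsWithStats(m);i=1+st[1:,4].argmax();print(st[i],ce[i],onz(c,*ce[i],39))
a=cv2.imread('pics/w8.png');b=cv2.imread('pics/s8.png')[110:270,190:400]
cv2.imwrite('pics/v8.png',np.hstack([cv2.resize(a,(400,300)),cv2.resize(b,(394,300),interpolation=cv2.INTER_CUBIC)]))
E
```

```text
time: 23.62
tool_pos: [421.7, -132.0, 358.8]
tcp_rot: [-3.14, -0.001, 1.684]
contact_force: [0.3, -0.1, 0.7]
grip_width: 91.9
finger_force: 0.0
time: 23.88
tool_pos: [423.9, -133.1, 359.0]
tcp_rot: [3.141, 0.0, 1.684]
contact_force: [0.7, 0.4, -0.5]
grip_width: 91.7
finger_force: 0.0
d [  0.2  -0.4 167. ] turn -0.006 at [ 423.9 -133.1  359. ] t 23.875
[ 261  177   41   43 1365] [280.9 197.9] [ 422.8 -132.6   39. ]
```

View pics/v8.png

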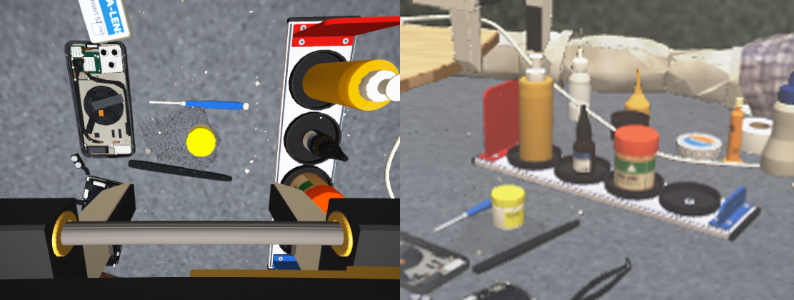

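Three stand in place; the yellow lid at wrist (281,198) is centred. Grasping it at 33 (tips at 14).

In the tool's units: 166 mm / 400 = 0.415, 145 mm / 400 = 0.3625.

```bash
python3 -m crank '{"finger_gap":[92, 92, 92, 92, 92], "x":[0, 0, 0, 0, 0], "y":[0, 0, 0, 0, 0], "z":[0.1375, 0.275, 0.3625, 0.4, 0.415], "spin":[0, 0, 0, 0, 0]}'; python3 -m crank '{"finger_gap":[20, 20, 20, 20, 20], "x":[0, 0, 0, 0, 0], "y":[0, 0, 0, 0, 0], "z":[0, 0, 0, 0, 0], "spin":[0, 0, 0, 0, 0]}'; python3 -m crank '{"finger_gap":[20, 20, 20], "x":[0, 0, 0], "y":[0, 0, 0], "z":[0, 0, 0], "spin":[0, 0, 0]}'
```

```text
time: 24.6
tool_pos: [423.2, -132.8, 192.1]
tcp_rot: [-3.14, -0.001, 1.684]
contact_force: [0.9, 0.7, -0.4]
grip_width: 91.7
finger_force: 0.0
time: 25.22
tool_pos: [423.1, -132.8, 193.4]
tcp_rot: [3.141, 0.0, 1.684]
contact_force: [-0.2, -0.0, -0.7]
grip_width: 46.7
finger_force: 0.0
time: 25.6
tool_pos: [423.1, -132.7, 193.3]
tcp_rot: [3.141, 0.0, 1.684]
contact_force: [-0.6, 0.3, 1.8]
grip_width: 36.4
finger_force: 30.0
```

In the tool's units: -150 mm / 400 = -0.375, -120 mm / 400 = -0.3.

```bash
python3 -m crank '{"finger_gap":[20, 20, 20, 20, 20], "x":[0, 0, 0, 0, 0], "y":[0, 0, 0, 0, 0], "z":[-0.0375, -0.175, -0.3, -0.375, -0.375], "spin":[0, 0, 0, 0, 0]}';  python3 go.py 583.4 -262 183
```

```text
time: 26.22
tool_pos: [423.4, -132.9, 345.1]
tcp_rot: [3.137, 0.003, 1.684]
contact_force: [0.3, -0.6, -1.5]
grip_width: 36.5
finger_force: 30.0
d [-146.4  144.4    4.1] turn -0.006 at [ 423.4 -132.9  345.1] t 26.225
```

In the tool's units: -146.4 mm / 400 = -0.366, 133 mm / 400 = 0.3325.

```bash
python3 -m crank '{"finger_gap":[20, 20, 20, 20, 20], "x":[-0.075, -0.175, -0.27, -0.3375, -0.366], "y":[0.075, 0.1725, 0.2675, 0.3325, 0.361], "z":[0, 0, 0, 0, 0], "spin":[0, 0, 0, 0, 0]}'; python3 -m crank '{"finger_gap":[20, 20], "x":[0, 0], "y":[0, 0], "z":[0, 0], "spin":[0, 0]}'
python3 - <<'E'
from go import *
go(583.4,-262,45.3)
cap('wrist','w9.png');cap('scene','s9.png')
a=cv2.imread('pics/w9.png');b=cv2.imread('pics/s9.png')[110:270,190:400]
cv2.imwrite('pics/v9.png',np.hstack([cv2.resize(a,(400,300)),cv2.resize(b,(394,300),interpolation=cv2.INTER_CUBIC)]))
E
```

```text
time: 26.85
tool_pos: [584.0, -263.2, 340.1]
tcp_rot: [-3.139, -0.002, 1.683]
contact_force: [0.0, 0.2, -0.9]
grip_width: 36.3
finger_force: 30.0
time: 27.1
tool_pos: [582.5, -261.4, 341.9]
tcp_rot: [-3.14, -0.002, 1.684]
contact_force: [0.1, 0.0, -0.2]
grip_width: 36.7
finger_force: 30.0
d [ -0.9   1.1 137.6] turn -0.006 at [ 582.5 -261.4  341.9] t 27.1
```

View pics/v9.png

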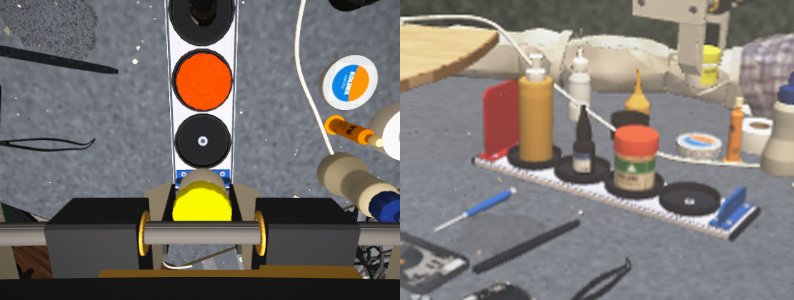

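Yellow jar upright above cup_4 (screw at v9 (203,141)). Lowering.

In the tool's units: 132 mm / 400 = 0.33, 120 mm / 400 = 0.3.

```bash
python3 -m crank '{"finger_gap":[20, 20, 20, 20, 20], "x":[-0.0025, -0.0025, -0.0025, -0.0025, -0.0025], "y":[0.0025, 0.0025, 0.0025, 0.0025, 0.0025], "z":[0.125, 0.2375, 0.3, 0.33, 0.33], "spin":[0, 0, 0, 0, 0]}'; python3 -m crank '{"finger_gap":[20, 20], "x":[0, 0], "y":[0, 0], "z":[0.0025, 0.0025], "spin":[0, 0]}'; python3 -m crank '{"finger_gap":[20, 20], "x":[0, 0], "y":[0, 0], "z":[0.0025, 0.0025], "spin":[0, 0]}'
```

```text
time: 27.82
tool_pos: [584.1, -262.6, 211.2]
tcp_rot: [-3.141, -0.0, 1.684]
contact_force: [-0.1, 0.9, -0.8]
grip_width: 36.2
finger_force: 30.0
time: 28.08
tool_pos: [584.5, -262.9, 211.5]
tcp_rot: [3.14, 0.001, 1.684]
contact_force: [0.0, -0.2, -0.0]
grip_width: 36.5
finger_force: 30.0
time: 28.32
tool_pos: [584.2, -262.8, 209.4]
tcp_rot: [3.141, 0.0, 1.684]
contact_force: [-0.9, 0.1, -0.5]
grip_width: 36.2
finger_force: 30.0
```

In the tool's units: 2 mm / 400 = 0.005, 1 mm / 400 = 0.0025.

```bash
python3 -m crank '{"finger_gap":[20, 20, 20], "x":[0, 0, 0], "y":[0, 0, 0], "z":[0.0025, 0.005, 0.005], "spin":[0, 0, 0]}'; python3 -m crank '{"finger_gap":[20, 20], "x":[0, 0], "y":[0, 0], "z":[0.0025, 0.0025], "spin":[0, 0]}'; python3 -m crank '{"finger_gap":[20, 20], "x":[0, 0], "y":[0, 0], "z":[0.0025, 0.0025], "spin":[0, 0]}'
```

```text
time: 28.7
tool_pos: [584.2, -262.8, 207.1]
tcp_rot: [-3.141, -0.0, 1.684]
contact_force: [-0.8, -0.9, -0.6]
grip_width: 36.5
finger_force: 30.0
time: 28.95
tool_pos: [584.2, -262.8, 206.1]
tcp_rot: [-3.141, -0.0, 1.684]
contact_force: [0.2, -0.5, 0.4]
grip_width: 36.6
finger_force: 30.0
time: 29.2
tool_pos: [584.2, -262.8, 205.1]
tcp_rot: [-3.141, 0.0, 1.684]
contact_force: [-0.8, 0.1, -0.6]
grip_width: 36.5
finger_force: 30.0
```

Units first: shifts go in shares of 400 mm and turns go in shares of pi rad. So 0.8 mm / 400 = 0.002.

```bash
python3 -m crank '{"finger_gap":[20, 20], "x":[0, 0], "y":[0, 0], "z":[0.002, 0.002], "spin":[0, 0]}'; python3 -m crank '{"finger_gap":[20, 20], "x":[0, 0], "y":[0, 0], "z":[0.001, 0.001], "spin":[0, 0]}'
```

```text
time: 29.45
tool_pos: [584.2, -262.8, 204.4]
tcp_rot: [3.142, 0.0, 1.684]
contact_force: [-0.8, 1.6, -1.2]
grip_width: 36.5
finger_force: 30.0
time: 29.7
tool_pos: [584.2, -262.8, 204.4]
tcp_rot: [3.141, 0.0, 1.684]
contact_force: [-0.7, 0.7, 2.6]
grip_width: 36.1
finger_force: 30.0
```

Contact at 204.4 as expected. Releasing, lifting and checking.

In the tool's units: -180 mm / 400 = -0.45, -120 mm / 400 = -0.3.

```bash
python3 -m crank '{"finger_gap":[40, 50, 92, 92, 92], "x":[0, 0, 0, 0, 0], "y":[0, 0, 0, 0, 0], "z":[0, 0, 0, 0, 0], "spin":[0, 0, 0, 0, 0]}'; python3 -m crank '{"finger_gap":[92, 92, 92, 92, 92], "x":[0, 0, 0, 0, 0], "y":[0, 0, 0, 0, 0], "z":[0, 0, -0.05, -0.175, -0.3], "spin":[0, 0, 0, 0, 0]}'; python3 -m crank '{"finger_gap":[92, 92, 92, 92, 92], "x":[0, 0, 0, 0, 0], "y":[-0.15, -0.3, -0.45, -0.45, -0.45], "z":[-0.05, -0.05, -0.05, -0.05, -0.05], "spin":[0, 0, 0, 0, 0]}'
python3 - <<'E'
from go import *
cap('top','t10.png');cap('scene','s10.png')
a=cv2.imread('pics/t10.png')[100:260,150:410];b=cv2.imread('pics/s10.png')[110:270,190:400]
cv2.imwrite('pics/v10.png',np.hstack([cv2.resize(a,(400,246),interpolation=cv2.INTER_CUBIC),cv2.resize(b,(323,246),interpolation=cv2.INTER_CUBIC)]))
E
```

```text
time: 30.32
tool_pos: [584.2, -262.8, 203.9]
tcp_rot: [-3.142, 0.0, 1.684]
contact_force: [-0.9, 1.3, -0.4]
grip_width: 75.6
finger_force: 0.0
time: 30.95
tool_pos: [584.1, -262.7, 325.0]
tcp_rot: [-3.141, -0.001, 1.684]
contact_force: [0.7, 0.1, -0.8]
grip_width: 92.1
finger_force: 0.0
time: 31.58
tool_pos: [405.7, -283.4, 344.6]
tcp_rot: [3.14, 0.001, 1.683]
contact_force: [0.2, 0.5, -0.9]
grip_width: 91.8
finger_force: 0.0
```

View pics/v10.png

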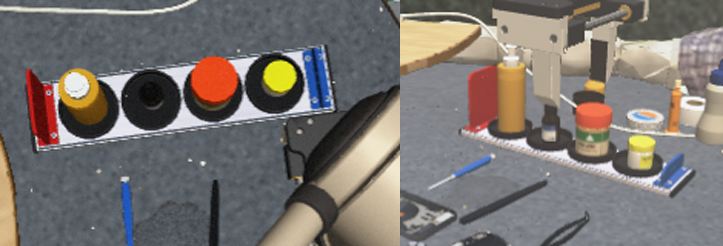

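All four stand upright in their cups, from pump at red (75,100) to yellow at blue (280,80), and the arm is clear.

```bash
python3 -c "
from plant import bot;print(bot.close_job())"
```

```text
the job is handed in; nothing more can be done
None
```

The job is handed in at about 32 s: the pump bottle, black dropper, flux jar and yellow jar stand upright in cups 1 to 4, running from the red guard down to the blue one.

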